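# Slide the tube carrier round the bent rod to its end stop

### The job

A tube carrier hangs on the bent steel rod of the small bench stand. Take it by its blue handle and slide it gently along the rod, round the bend, until it is fully home against the black stop at the rod's end, then let go and leave it hanging upright there. Never force it: while it slides, keep the push on the rod and on the stop under 15 N, and do not disturb the yellow-capped drop bottle.

Things in the scene. Friction and masses are not known exactly. Their poses are not given: they have to be found in the camera images.
- stand: Bench stand, does not move. Origin: underside of its grey base (120x140x17 mm), below the post. Frame: z up. A round 8 mm steel rod rises at the origin to axis height z=180 mm, runs level along -y to y=-130 (first leg), then turns level towards -x through a 60 degree arc of 45 mm radius. Second leg: see bend_end. Push it with less than 15 N while the carrier slides.
- bend_end (a point): End of the arc on the rod axis, at (-22.5,-169,180) mm in the stand's frame, same axes. From here the second leg runs level and straight for 115 mm to a black 18 mm stop disc. Bent by hand: its heading is nominally (-0.866,-0.5) in these axes but is off by up to 0.28 rad to either side, differently each time and not measured: feel for it.
- carrier: Aluminium collar, hung loose on the rod's first leg, y=-45 to -85 mm in the stand's frame. Origin: mid bore; bore along own y, 12 mm wide, 14 mm long, outside 22 mm. Above it a blue upright handle plate, 10 mm thick (own x), 26 mm wide (own y), 15 to 49.5 mm above the origin. Below hangs a fixed sample tube, down to 118 mm. Mass 70 to 120 g. Home: origin 108 mm past bend_end.
- drop_bottle: Black bottle with yellow cap, 40 mm wide, 84 mm tall, stands loose on the bench in the corner of the bend. Origin: centre of its underside. Leave it alone.
Things that resemble listed ones, but are neither listed nor needed, are in the scene too. There is more than one size of the carrier; the one meant has the size given above.

How it is judged:
On the way:
1. the carrier has come round the bend and is on the second leg, at least 30 mm past the end of the bend (distance between carrier and bend_end above 0.03 m and x of carrier in the frame of stand below -0.04 m).
At the end, for the whole second after the job is handed in: The carrier hangs on the second leg within 3.5 mm of the stop (its origin 104.5 mm or more from the end of the bend), upright within 0.25 rad, at rest and released (distance between carrier and bend_end between 0.1045 and 0.113 m and x of carrier in the frame of stand below -0.08 m and angle between carrier's own z axis and vertical below 0.25 rad and linear speed of carrier below 0.02 m/s); the robot touches nothing.
It fails at once if the carrier, once slid 12 mm or more from where it hung, is pressed on the rod or its stop with 15 N or more (contact force between carrier and stand above 15 N and distance of carrier from where it was at the start of the episode above 0.012 m).
It fails at once if the drop bottle is moved more than 20 mm (distance of drop_bottle from where it was at the start of the episode above 0.02 m).
It also fails if it takes over 69 s, if anything falls off the work surface, if the arm or the gripper's body presses on something with over 40 N, if the wrist force passes 120 N, or if a joint passes its speed limit or range.

### The arm

A 7-joint arm with a two-finger parallel gripper is mounted at the origin on a cart in front of the work surface, level with it; the furniture and walls round the work are solid. World frame = base frame: x ahead of the robot, y to its left, z up, the work surface at z = 0. Lengths are in m, angles in rad, forces in N, time in s.
With the tool pointing down it reaches from about 0.35 to 0.9 m from the base axis. Payload 8.1 kg.
Tool frame: the origin (TCP) lies at the centre of the arm's flange, where the gripper is bolted on; the fingertips stand 178 mm ahead of it and the grasp point (between the pads) lies 159 mm ahead of it; z points along the fingers, y is the direction in which the jaws open and shut (so a half turn about z gives the same grasp; the last joint's range is limited). The gripper opens to 92 mm and grips with 3 to 60 N. Pads are 19 mm wide; open, the fingers measure 130 mm over their backs; the gripper's body (75 mm by 190 mm) begins 47 mm behind the grasp point.
Start: joints at [-1.263, 0.434, 0.025, 1.573, -0.012, 1.134, -0.075], TCP at [0.25, 0.573, 0.405] pointing down, gripper open.
Joint ranges: [-2.62, 2.62], [-0.44, 2.09], [-1.27, 1.32], [0.08, 2.57], [-1.32, 4.46], [0.12, 2], [-2.74, 2.74]. Speed limits (rad/s): [2.22, 2.22, 3.01, 3.01, 3.14, 3.14, 3.14].

### API

Orientations are given as a rotation vector (axis times angle).
In Python, from cell import arm, get_image, camera_model gives the robot as it stands. The module is installed in compiled form; this text tells all that it offers.
- The arm moves only by the shell command python3 -m pendant 'ROWS' [FORCE]. ROWS is JSON, a list that holds one entry, the list of rows, each a list of 7 numbers: the shift along the tool's x, y, z in mm, then the turn, a rotation vector about the tool's x, y, z in rad, then the closure, from -1 (fully open) to 1 (shut). In form: [[[x, y, z, rx, ry, rz, hand], ...]]. A call has 1 to 20 rows; each row is the pose to reach, as a shift and turn from the pose commanded when the call began, along the tool's axes at that moment; what a row does not reach only later rows make up. A row lasts 1/8 s, in which the tool goes at most 62.5 mm and 10.7 degrees, less where a joint would pass 70% of its speed; a pose out of reach is approached as far as the arm can. A call with a gripper value outside its range is refused whole. The fingers move at their own pace and stop on an object; FORCE is the grip in N (left out, the last holds). Time passes only in rows, so rows that repeat a pose let the fingers close. It gives the time, the measured TCP pose, the force and the opening at its end, in the units of the state.
- arm.observe(): the state, without advancing time (a new reading comes with each control period).
- get_image(name): name is "side" or "top" or "wrist"; returns the picture (400x640x3 uint8, red, green, blue); there is no depth.
- camera_model(name): a dict with "fx", "fy", "cx", "cy" (pixels), "k1" (the pictures are not rectified: a ray, as slopes to the right and down, at radius r is drawn at 1 + k1 r^2 times it, then the intrinsics apply), "position" and "orientation" of the camera in the world; the wrist camera has in their place "T_tool_cam" (4x4, takes a point from camera to tool coordinates, whose origin is the TCP and whose axes are the flange's). Camera axes: x right, y down, z forward; pixel columns grow to the right and rows downward; lengths in m; the calibration is good to about 2 mm. A picture is of the moment at which its call begins: read the wrist's pose just before it. camera_model takes no time and is no camera call.
- arm.sign_off(): hands the job in, once; it reports no verdict.
The state is a dict: "clock": time; "joints": joint angles; "dq": joint speeds; "joint_efforts": joint torques, N m; "position": TCP position; "ee_rot": TCP orientation; "force": force on the tool from outside, world axes, zero at the start; "ft_torque": the same for the moment, N m; "width": opening from 0.0 (shut) to 1.0 (fully open).
Only numpy, scipy, OpenCV 4.12 (cv2) and the standard library are available. Lean on these libraries where they do the work, as an engineer would, in place of code of your own. Each camera call takes 0.05 s, during which the arm holds its last target.

## Working session

There is one attempt and no reset: what is moved stays moved. The work goes in short steps, Python scripts to look and compute and a shell command to move; the robot and the scene stay as the last step left them, time stands still between calls to the robot, and variables do not carry over. Pictures are saved under pics/ and viewed, and the job is handed in when it is done.

```bash
mkdir -p pics; python3 - <<'E'
from cell import arm,get_image,camera_model
import cv2
s=arm.observe();print(s)
for n in("side","top","wrist"):
    cv2.imwrite(f"pics/{n}0.png",get_image(n)[:,:,::-1]);print(n,camera_model(n))
E
```

```text
{'clock': 0.0, 'joints': array([-1.26258212,  0.43518709,  0.02497667,  1.57409148, -0.01161343,
        1.13399079, -0.07510472]), 'dq': array([-0.00069374,  0.00012093,  0.00034685,  0.00084676,  0.00028983,
       -0.00058796,  0.00062263]), 'joint_efforts': array([-1.18274831e-03, -6.67861462e+01,  9.84715484e-01, -3.14450634e+01,
       -6.04493846e-02,  4.35362372e-02,  1.25477800e-04]), 'position': array([0.2495331 , 0.57277027, 0.40396927]), 'ee_rot': array([-6.40867548e-01, -3.07534061e+00,  2.38783403e-03]), 'force': array([ 0.40733996, -0.51409546, -0.27868717]), 'ft_torque': array([-0.02615151, -0.00912705, -0.0097112 ]), 'width': 0.9989368226241292}
side {'fx': 471.5536885828973, 'fy': 471.5536885828973, 'cx': 324.57483950316004, 'cy': 199.5165850386234, 'k1': 0.0003305134872540978, 'position': array([0.39574042, 0.74051762, 0.58943579]), 'orientation': array([-0.42390728,  2.60002873, -1.40254961])}
top {'fx': 416.9036776543426, 'fy': 416.9036776543426, 'cx': 323.23429930510383, 'cy': 192.8029441602665, 'k1': -0.055634684809579026, 'position': array([0.43793685, 0.07769744, 0.9783995 ]), 'orientation': array([-1.97479283,  2.25479931, -0.24027911])}
wrist {'fx': 311.6762463017115, 'fy': 311.6762463017115, 'cx': 325.43704937272645, 'cy': 203.70731808134306, 'k1': -0.05924684631862825, 'T_tool_cam': array([[ 2.42360114e-04, -9.55218911e-01, -2.95899938e-01,
         8.04110727e-02],
       [ 9.99999833e-01,  3.86662517e-04, -4.29156137e-04,
         4.36427899e-04],
       [ 5.24351472e-04, -2.95899785e-01,  9.55218845e-01,
         1.98622665e-02],
       [ 0.00000000e+00,  0.00000000e+00,  0.00000000e+00,
         1.00000000e+00]])}
```

View pics/side0.png

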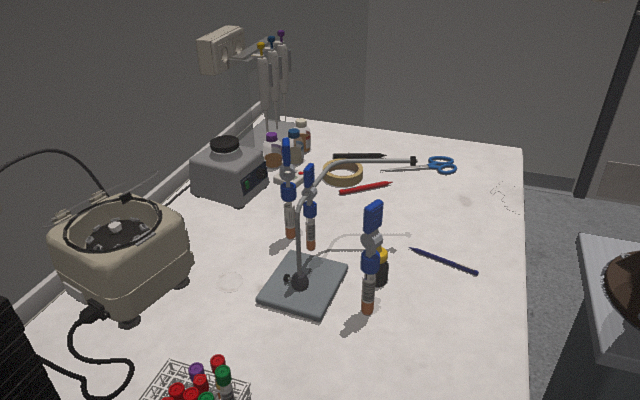

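View pics/top0.png

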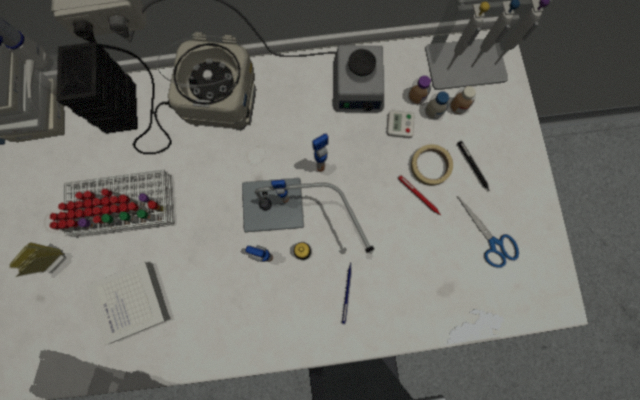

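View pics/wrist0.png

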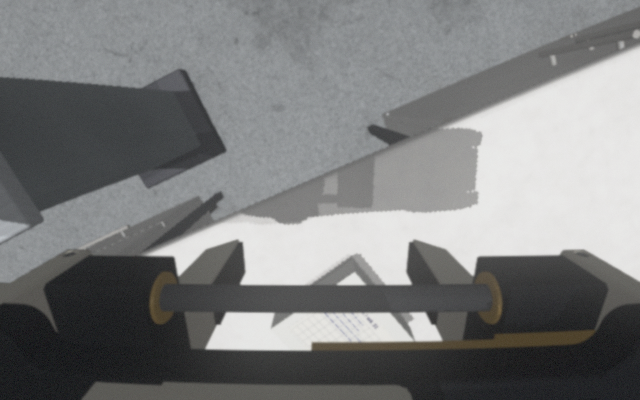

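```bash
cat > h.py <<'E'
import numpy as np,cv2
from cell import arm,get_image,camera_model
from scipy.spatial.transform import Rotation as R
def cam(n,st=None):
    m=camera_model(n)
    if n=="wrist":
        T=np.eye(4);T[:3,:3]=R.from_rotvec(st["ee_rot"]).as_matrix();T[:3,3]=st["position"];T=T@m["T_tool_cam"];return m,T[:3,:3],T[:3,3]
    return m,R.from_rotvec(m["orientation"]).as_matrix(),np.array(m["position"])
def ray(n,uv,st=None):
    m,Rm,p=cam(n,st)
    d=np.array([(uv[0]-m["cx"])/m["fx"],(uv[1]-m["cy"])/m["fy"]]);x=d.copy()
    for _ in range(20): x=d/(1+m["k1"]*(x@x))
    v=Rm@np.array([x[0],x[1],1]);return p,v/np.linalg.norm(v)
def onz(n,uv,z,st=None):
    p,v=ray(n,uv,st);return p+v*(z-p[2])/v[2]
def proj(n,P,st=None):
    m,Rm,p=cam(n,st);c=Rm.T@(np.array(P)-p);x=c[:2]/c[2];x=x*(1+m["k1"]*(x@x));return np.array([x[0]*m["fx"]+m["cx"],x[1]*m["fy"]+m["cy"]])
def two(a,ua,b,ub,st=None):
    p,v=ray(a,ua,st);q,w=ray(b,ub,st)
    A=np.stack([v,-w],1);s=np.linalg.lstsq(A,q-p,rcond=None)[0];P=p+v*s[0];Q=q+w*s[1];return (P+Q)/2,np.linalg.norm(P-Q)
E
python3 - <<'E'
import cv2
t=cv2.imread("pics/top0.png")[140:270,230:390];cv2.imwrite("pics/tc.png",cv2.resize(t,None,fx=4.9,fy=4.5,interpolation=3))
t=cv2.imread("pics/side0.png")[120:330,240:440];cv2.imwrite("pics/sc.png",cv2.resize(t,(571,600),interpolation=3))
E
```

```text
(no output)
```

View pics/tc.png

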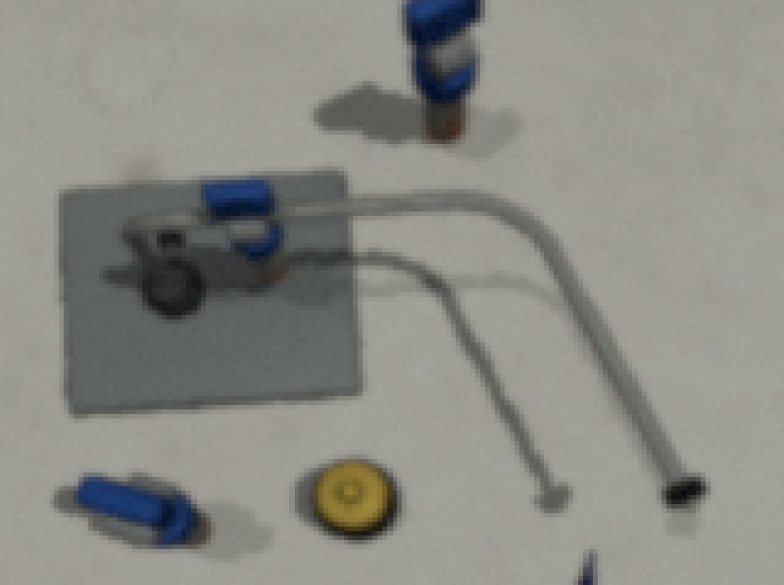

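View pics/sc.png

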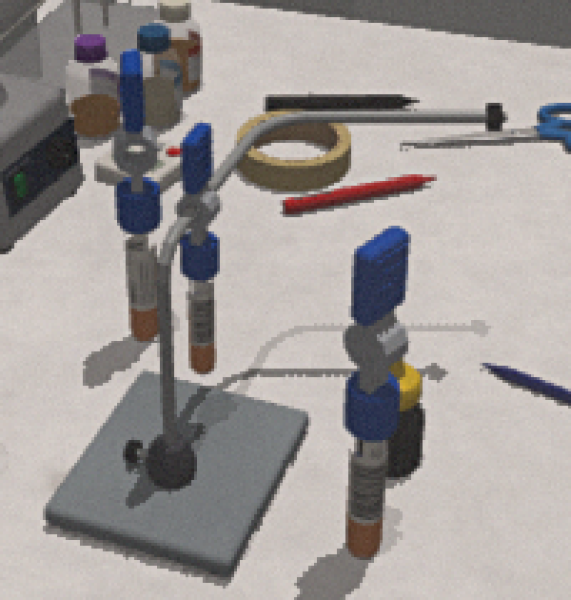

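```bash
python3 - <<'E'
from h import *
f=lambda x,y:np.array([230+x/4.9,140+y/4.5])-0.4
for p in [(60,190),(345,172),(362,393),(70,413)]: print('base',onz("top",f(*p),.017).round(4))
for p in [(330,209),(410,204),(470,200),(520,220),(560,265),(620,370),(675,470),(684,490)]: print('rod',onz("top",f(*p),.18).round(4))
print('bottle',onz("top",f(350,492),.084).round(4))
for p in [(203,190),(268,183),(272,213),(208,216)]: print('handle',onz("top",f(*p),.2245).round(4))
g=lambda x,y:np.array([240+x/2.855,120+y/2.857])-0.3
print('stop',two("top",f(684,490),"side",g(494,117)))
print('handle top',two("top",f(238,200),"side",g(200,132)))
# refine rod centreline profile in top image
im=cv2.imread("pics/top0.png")
gr=cv2.cvtColor(im,cv2.COLOR_BGR2GRAY).astype(int)
for u in (305,308,311,314,318,322): print(u,gr[176:192,u])
for v in (205,211,217,223,229,235): print(v,[int(a) for a in gr[v,335:375]])
E
```

```text
base [0.6914 0.2351 0.017 ]
base [0.6829 0.097  0.017 ]
base [0.5654 0.1032 0.017 ]
base [0.5732 0.2414 0.017 ]
rod [0.6256 0.1017 0.18  ]
rod [0.6236 0.0696 0.18  ]
rod [0.6222 0.0455 0.18  ]
rod [0.6107 0.0269 0.18  ]
rod [0.5888 0.0138 0.18  ]
rod [ 0.5402 -0.0031  0.18  ]
rod [ 0.495  -0.0181  0.18  ]
rod [ 0.4862 -0.0203  0.18  ]
bottle [0.5104 0.1124 0.084 ]
handle [0.6295 0.1472 0.2245]
handle [0.6292 0.1224 0.2245]
handle [0.6164 0.1223 0.2245]
handle [0.6183 0.1465 0.2245]
stop (array([ 0.48607634, -0.02018471,  0.18070374]), np.float64(0.0001933346265000158))
handle top (array([0.62438901, 0.13462034, 0.22734072]), np.float64(0.0031040829494937256))
305 [156 155 157 157 155 156 150 128 113 119 109 113 138 156 158 158]
308 [158 155 157 156 155 157 151 128 113 110 108 113 142 155 158 156]
311 [157 155 156 155 154 155 149 127 111 102 102 124 145 157 156 157]
314 [157 155 157 156 156 155 137 118 117 106 103 136 154 156 157 155]
318 [155 155 154 155 155 153 129 114 119 110 111 137 153 156 156 156]
322 [157 156 154 154 153 148 127 111 110 107 120 142 154 157 157 155]
205 [154, 15
[... 510 characters left out ...]
57, 158, 160, 159, 160, 157, 158, 160, 161, 160, 162, 159, 159, 158, 158, 158, 159, 158]
223 [156, 158, 157, 156, 156, 160, 158, 160, 157, 159, 155, 156, 157, 157, 157, 154, 152, 138, 117, 99, 98, 110, 114, 117, 138, 154, 159, 158, 158, 159, 160, 158, 159, 161, 160, 159, 161, 161, 161, 161]
229 [150, 154, 154, 159, 157, 160, 159, 157, 159, 161, 160, 159, 158, 157, 157, 158, 154, 155, 150, 140, 132, 121, 103, 100, 107, 113, 118, 136, 152, 159, 159, 156, 158, 160, 158, 160, 159, 158, 160, 161]
235 [93, 104, 130, 148, 156, 156, 157, 156, 158, 159, 160, 160, 162, 162, 159, 159, 159, 158, 160, 156, 160, 154, 146, 138, 123, 105, 100, 110, 113, 116, 136, 153, 159, 159, 157, 159, 158, 160, 158, 158]
```

```bash
python3 - <<'E'
from h import *
s=arm.observe();M=R.from_rotvec(s["ee_rot"]).as_matrix();print(M.round(3))
# decoy far carrier
print(two("top",(320,142),"side",(287,143)),two("top",(320,137),"side",(287,140)))
# rod centreline from column/row profiles
im=cv2.imread("pics/top0.png");gr=cv2.cvtColor(im,cv2.COLOR_BGR2GRAY).astype(float)
w=lambda a:np.clip(152-a-12,0,None)
A=[];B=[]
for u in range(300,322):
    c=w(gr[176:194,u]);A.append(onz("top",(u,(c*np.arange(176,194)).sum()/c.sum()),.18))
for v in range(205,242):
    u0=int(348+(v-208)*0.535);r=np.arange(u0-7,u0+8);c=w(gr[v,r]);B.append(onz("top",((c*r).sum()/c.sum(),v),.18))
L=[]
for P in(A,B):
    P=np.array(P)[:,:2];vx,vy,x,y=cv2.fitLine(P.astype(np.float32),cv2.DIST_HUBER,0,1e-4,1e-4).ravel();r=(P-[x,y])@[-vy,vx];print('dir',vx,vy,'pt',x,y,'ang',np.degrees(np.arctan2(vy,vx)),r.std());L.append((np.array([x,y]),np.array([vx,vy])))
# bottle 
bl=cv2.inRange(cv2.cvtColor(im,cv2.COLOR_BGR2HSV),(20,120,60),(35,255,255));print(cv2.boundingRect(bl[230:270,280:320]))
E
```

```text
[[-0.917  0.399 -0.   ]
 [ 0.399  0.917 -0.001]
 [-0.    -0.001 -1.   ]]
(array([0.69989758, 0.04668502, 0.21382177]), np.float64(0.003215446966840777)) (array([0.70420943, 0.04476726, 0.21940078]), np.float64(0.004138894928802916))
dir 0.054799825 0.99849737 pt 0.62377846 0.0685413 ang 86.85862 0.0008568488444958471
dir 0.9478911 0.3185945 pt 0.5407438 -0.00043898044 ang 18.577944 0.00013948466061034051
(14, 13, 16, 15)
```

```bash
python3 -m pendant '[[[-50,-25,-5,0,0,0.12,0],[-110,-53,-10,0,0,0.26,0],[-170,-82,-16,0,0,0.4,0],[-230,-112,-22,0,0,0.55,0],[-290,-141,-28,0,0,0.7,0],[-350,-170,-34,0,0,0.84,0],[-410,-199,-40,0,0,0.98,0],[-465,-226,-45,0,0,1.1,0],[-505,-246,-46,0,0,1.19,0],[-518,-252,-46,0,0,1.218,0],[-518,-252,-46,0,0,1.218,0],[-518,-252,-46,0,0,1.218,0],[-518,-252,-46,0,0,1.218,0]]]' 10
python3 - <<'E'
from h import *
s=arm.observe();im=get_image("wrist");print(s);cv2.imwrite("pics/w1.png",im[:,:,::-1])
E
```

```text
clock: 1.78
position: [0.623, 0.137, 0.4507]
ee_rot: [-2.281, -2.159, -0.0]
force: [0.3, 0.4, -0.0]
width: 0.499
{'clock': 1.775, 'joints': array([-0.60095548,  0.4425754 ,  0.45608259,  1.4983567 , -0.20138581,
        1.24765234, -0.17361003]), 'dq': array([ 0.00214349, -0.00233789,  0.00614472, -0.0011766 ,  0.00177959,
       -0.00062294,  0.00125076]), 'joint_efforts': array([ 4.62930026e-01, -6.43719721e+01,  7.26090252e+00, -3.22487783e+01,
       -5.22772281e-02,  2.14668975e-02, -3.55246579e-03]), 'position': array([0.62301212, 0.13701699, 0.45066012]), 'ee_rot': array([-2.28058481e+00, -2.15898454e+00, -2.62581719e-04]), 'force': array([ 0.26521281,  0.41332673, -0.02426667]), 'ft_torque': array([-0.12139243,  0.03636999,  0.04571925]), 'width': 0.4985718947890303}
```

View pics/w1.png

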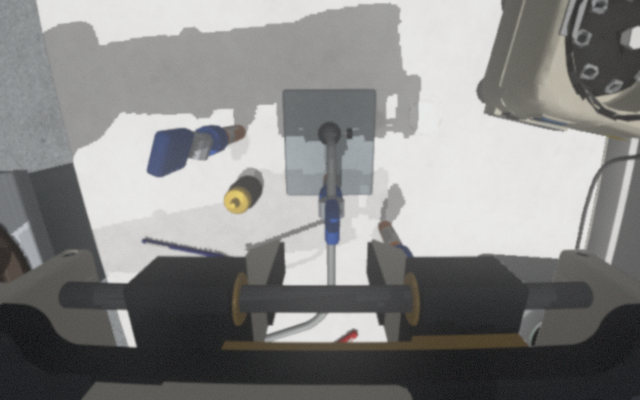

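```bash
python3 - <<'E'
import cv2
t=cv2.imread("pics/w1.png")[170:260,280:390];cv2.imwrite("pics/w1c.png",cv2.resize(t,None,fx=6.5,fy=6.5,interpolation=3))
E
```

```text
(no output)
```

View pics/w1c.png

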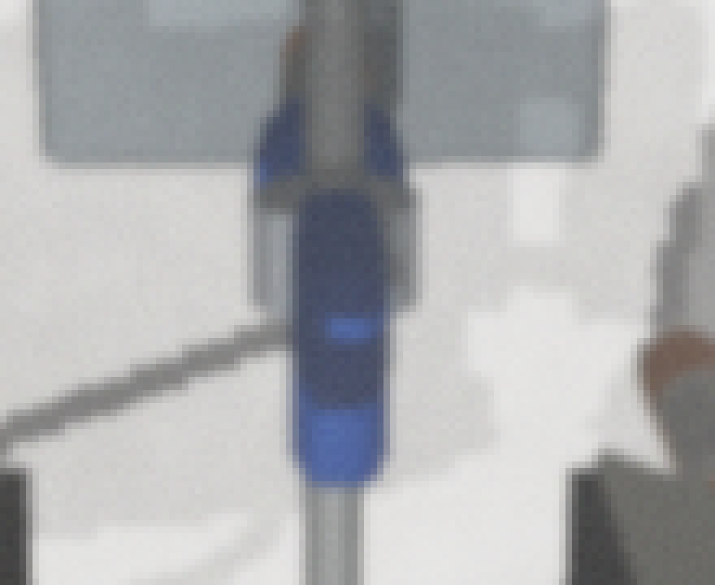

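```bash
python3 - <<'E'
from h import *
s=arm.observe();f=lambda x,y:(280+x/6.5-.42,170+y/6.5-.42)
for z in(.2245,.2275): print('handle far edge',onz("wrist",f(340,488),z,s).round(4))
print('handle mid?',onz("wrist",f(341,405),.2275,s).round(4))
print('handle bottom near',onz("wrist",f(341,190),.193,s).round(4))
print('rod',onz("wrist",f(335.5,60),.18,s).round(4),onz("wrist",f(334,550),.18,s).round(4))
M=R.from_rotvec(s["ee_rot"]).as_matrix();print(M.round(4), s["position"])
print('grasp axis px',proj("wrist",s["position"]+M@[0,0,.23],s))
E
```

```text
handle far edge [0.627  0.1224 0.2245]
handle far edge [0.627  0.1238 0.2275]
handle mid? [0.6276 0.1336 0.2275]
handle bottom near [0.629  0.1477 0.193 ]
rod [0.6292 0.161  0.18  ] [0.6256 0.0927 0.18  ]
[[ 5.510e-02  9.985e-01 -3.000e-04]
 [ 9.985e-01 -5.510e-02  8.000e-04]
 [ 8.000e-04 -4.000e-04 -1.000e+00]] [0.62316202 0.13676415 0.45073964]
grasp axis px [325.38097606 224.29863253]
```

```bash
python3 -m pendant '[[[0,1,10,0,0,0,0],[0,3,25,0,0,0,0],[0,3.5,40,0,0,0,0],[0,3.5,52,0,0,0,0],[0,3.5,60,0,0,0,0],[0,3.5,60,0,0,0,0],[0,3.5,60,0,0,0,0],[0,3.5,60,0,0,0,0]]]' 10
python3 - <<'E'
from h import *
s=arm.observe();im=get_image("wrist");print(s["position"],R.from_rotvec(s["ee_rot"]).as_matrix().round(4));cv2.imwrite("pics/w2.png",im[:,:,::-1])
E
```

```text
clock: 2.82
position: [0.6275, 0.1349, 0.3913]
ee_rot: [2.285, 2.156, 0.001]
force: [-0.5, 0.1, 0.5]
width: 0.503
[0.62749102 0.13486049 0.3913042 ] [[ 5.810e-02  9.983e-01  1.000e-03]
 [ 9.983e-01 -5.810e-02  3.000e-04]
 [ 4.000e-04  9.000e-04 -1.000e+00]]
```

View pics/w2.png

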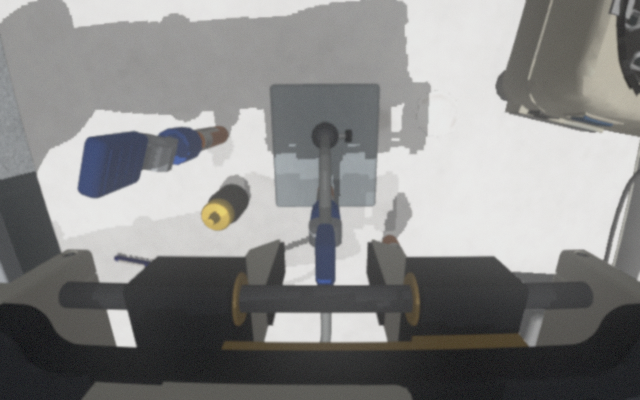

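```bash
python3 -m pendant '[[[0,0,8,0,0,0,0],[0,0,16,0,0,0,0],[0,0,18,0,0,0,0],[0,0,18,0,0,0,0],[0,0,18,0,0,0,0.4],[0,0,18,0,0,0,0.6],[0,0,18,0,0,0,0.8],[0,0,18,0,0,0,0.9],[0,0,18,0,0,0,1],[0,0,18,0,0,0,1],[0,0,18,0,0,0,1],[0,0,18,0,0,0,1]]]' 6
python3 - <<'E'
from h import *
s=arm.observe();print(s["position"],s["force"],s["ft_torque"],s["width"])
E
```

```text
clock: 4.38
position: [0.6273, 0.1349, 0.3728]
ee_rot: [-2.285, -2.156, -0.0]
force: [-0.1, -0.1, 0.7]
width: 0.111
[0.62734041 0.13488386 0.37278719] [-0.06098259 -0.08549047  0.65281888] [-0.08928809  0.1196968   0.02877164] 0.11130583280916335
```

```bash
python3 -m pendant '[[[0,0,-1,0,0,0,1],[0,0,-2,0,0,0,1],[0,0,-2,0,0,0,1],[0,0,-2,0,0,0,1]]]'
python3 - <<'E'
from h import *
s=arm.observe();print(s["position"],s["force"],s["ft_torque"],s["width"])
E
```

```text
clock: 4.88
position: [0.6273, 0.1349, 0.3747]
ee_rot: [-2.285, -2.156, 0.0]
force: [-0.5, -0.5, -0.8]
width: 0.113
[0.62732744 0.13488522 0.37469159] [-0.51451486 -0.48438168 -0.81952682] [-0.07253304  0.04465519  0.01139036] 0.11257376072882713
```

```bash
cat > path.py <<'E'
from h import *
h1=np.radians(266.8);hn=h1-np.pi/3
u=lambda a:np.array([np.cos(a),np.sin(a)])
P1=np.array([.6276,.1349]);P2=np.array([.54074,-.00044]);d2=u(np.radians(198.58));n2=np.array([-d2[1],d2[0]])
# bend_end = P1 + t*u(h1) + arc; must be on line 2
right=lambda a:np.array([np.sin(a),-np.cos(a)])
arc=lambda th:.045*right(h1)-.045*right(h1-th)   # displacement
t=-(n2@(P1+arc(np.pi/3)-P2))/(n2@u(h1))
BE=P1+t*u(h1)+arc(np.pi/3)
def path(s,a2=np.radians(198.58)):
    if s<t: return P1+s*u(h1),h1
    if s<t+.045*np.pi/3:
        th=(s-t)/.045; return P1+t*u(h1)+arc(th),h1-th
    r=s-t-.045*np.pi/3
    w=np.clip(r/.012+.5,0,1) 
    return BE+r*u(a2),hn+(a2-hn)*w
if __name__=="__main__":
    print("t",t,"BE",BE,"stand O",BE-R.from_euler('z',h1-1.5*np.pi).as_matrix()[:2,:2]@[-.0225,-.169], "turn2",np.degrees(hn-np.radians(198.58)))
    print("stop dist",np.linalg.norm(np.array([.4861,-.0202])-BE))
    s=arm.observe();M=R.from_rotvec(s["ee_rot"]).as_matrix();c=s["position"]
    print(c)
    off=.0008
    hd=np.arctan2(-M[1,0],-M[0,0])%(2*np.pi)
    for k in np.arange(0,.26,.005):
        p,a=path(k); p=p+off*u(a)*0
        d=M.T@np.array([p[0]-c[0],p[1]-c[1],0])*1000
        print(round(k*1000),d.round(1)[:2],round(hd-a,3),round((k-t)*1000),p.round(4))
E
python3 path.py
```

```text
t 0.07836317281232633 BE [0.5985853  0.01900462] stand O [0.63048406 0.18648513] turn2 8.219999999999997
stop dist 0.11912155969059754
[0.62732744 0.13488522 0.37469159]
0 [0.  0.3] -0.002 -78 [0.6276 0.1349]
5 [-5.   0.3] -0.002 -73 [0.6273 0.1299]
10 [-10.    0.3] -0.002 -68 [0.627  0.1249]
15 [-15.    0.3] -0.002 -63 [0.6268 0.1199]
20 [-20.    0.3] -0.002 -58 [0.6265 0.1149]
25 [-25.    0.3] -0.002 -53 [0.6262 0.1099]
30 [-30.    0.3] -0.002 -48 [0.6259 0.1049]
35 [-35.    0.3] -0.002 -43 [0.6256 0.1   ]
40 [-40.    0.4] -0.002 -38 [0.6254 0.095 ]
45 [-45.    0.4] -0.002 -33 [0.6251 0.09  ]
50 [-50.    0.4] -0.002 -28 [0.6248 0.085 ]
55 [-55.    0.4] -0.002 -23 [0.6245 0.08  ]
60 [-60.    0.4] -0.002 -18 [0.6243 0.075 ]
65 [-65.    0.4] -0.002 -13 [0.624 0.07 ]
70 [-70.    0.4] -0.002 -8 [0.6237 0.065 ]
75 [-75.    0.4] -0.002 -3 [0.6234 0.06  ]
80 [-80.    0.4] 0.034 2 [0.6231 0.055 ]
85 [-84.9  -0. ] 0.145 7 [0.6224 0.0501]
90 [-89.8  -1. ] 0.256 12 [0.6211 0.0453]
95 [-94.6  -2.6] 0.367 17 [0.6193 0.0406]
100 [-99.2  -4.6] 0.479 22 [0.617  0.0362]
105 [-103.5   -7.2] 0.59 27 [
[... 708 characters left out ...]
2] 1.188 107 [0.5422 0.    ]
190 [-141.4  -81.8] 1.188 112 [ 0.5374 -0.0016]
195 [-143.3  -86.5] 1.188 117 [ 0.5327 -0.0031]
200 [-145.2  -91.1] 1.188 122 [ 0.528  -0.0047]
205 [-147.   -95.7] 1.188 127 [ 0.5232 -0.0063]
210 [-148.9 -100.4] 1.188 132 [ 0.5185 -0.0079]
215 [-150.8 -105. ] 1.188 137 [ 0.5137 -0.0095]
220 [-152.6 -109.7] 1.188 142 [ 0.509  -0.0111]
225 [-154.5 -114.3] 1.188 147 [ 0.5043 -0.0127]
230 [-156.3 -118.9] 1.188 152 [ 0.4995 -0.0143]
235 [-158.2 -123.6] 1.188 157 [ 0.4948 -0.0159]
240 [-160.1 -128.2] 1.188 162 [ 0.49   -0.0175]
245 [-161.9 -132.9] 1.188 167 [ 0.4853 -0.0191]
250 [-163.8 -137.5] 1.188 172 [ 0.4806 -0.0207]
255 [-165.7 -142.1] 1.188 177 [ 0.4758 -0.0223]
```

```bash
python3 -m pendant '[[[-2,0.1,0,0,0,0,1],[-5,0.3,0,0,0,0,1],[-9,0.3,0,0,0,0,1],[-14,0.3,0,0,0,0,1],[-19,0.3,0,0,0,0,1],[-24,0.3,0,0,0,0,1],[-29,0.3,0,0,0,0,1],[-34,0.3,0,0,0,0,1],[-39,0.4,0,0,0,0,1],[-44,0.4,0,0,0,0,1],[-49,0.4,0,0,0,0,1],[-54,0.4,0,0,0,0,1],[-59,0.4,0,0,0,0,1],[-63,0.4,0,0,0,0,1],[-66,0.4,0,0,0,0,1],[-68,0.4,0,0,0,0,1],[-68,0.4,0,0,0,0,1]]]'
python3 - <<'E'
from h import *
s=arm.observe();print(s["position"],s["force"],s["ft_torque"],s["width"])
cv2.imwrite("pics/s3.png",get_image("side")[100:300,200:500,::-1].repeat(2,0).repeat(2,1));cv2.imwrite("pics/w3.png",get_image("wrist")[:,:,::-1])
E
python3 path.py|awk 'NR>4&&$1>=65&&$1<=165'
```

```text
clock: 7.0
position: [0.6238, 0.0669, 0.3748]
ee_rot: [2.285, 2.156, 0.0]
force: [0.0, -0.4, -1.0]
width: 0.109
[0.62379963 0.06685184 0.37477344] [ 0.03666496 -0.35001651 -0.99025717] [-0.09816931  0.07072113  0.0164856 ] 0.1085224049210556
65 [2.9 0. ] -0.002 -13 [0.624 0.07 ]
70 [-2.1  0. ] -0.002 -8 [0.6237 0.065 ]
75 [-7.1  0. ] -0.002 -3 [0.6234 0.06  ]
80 [-12.1   0. ] 0.034 2 [0.6231 0.055 ]
85 [-17.1  -0.4] 0.145 7 [0.6224 0.0501]
90 [-22.   -1.4] 0.257 12 [0.6211 0.0453]
95 [-26.8  -3. ] 0.368 17 [0.6193 0.0406]
100 [-31.3  -5. ] 0.479 22 [0.617  0.0362]
105 [-35.6  -7.6] 0.59 27 [0.6142 0.032 ]
110 [-39.6 -10.6] 0.701 32 [0.6109 0.0282]
115 [-43.2 -14. ] 0.812 37 [0.6073 0.0248]
120 [-46.5 -17.8] 0.923 42 [0.6033 0.0218]
125 [-49.3 -22. ] 1.034 47 [0.599  0.0192]
130 [-51.2 -26.6] 1.171 52 [0.5943 0.0176]
135 [-53.1 -31.2] 1.189 57 [0.5896 0.016 ]
140 [-54.9 -35.9] 1.189 62 [0.5848 0.0144]
145 [-56.8 -40.5] 1.189 67 [0.5801 0.0128]
150 [-58.6 -45.1] 1.189 72 [0.5753 0.0112]
155 [-60.5 -49.8] 1.189 77 [0.5706 0.0096]
160 [-62.4 -54.4] 1.189 82 [0.5659 0.008 ]
165 [-64.2 -59. ] 1.189 87 [0.5611 0.0064]
```

View pics/s3.png

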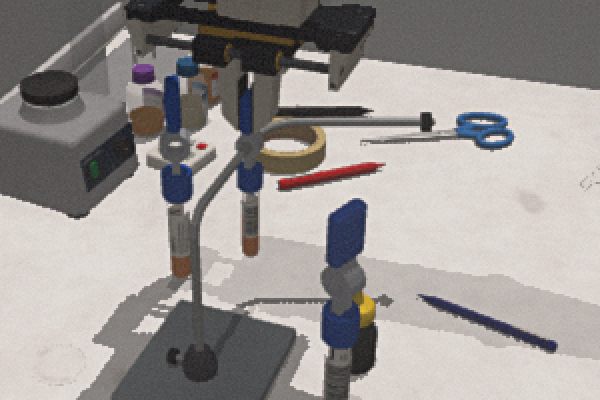

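View pics/w3.png

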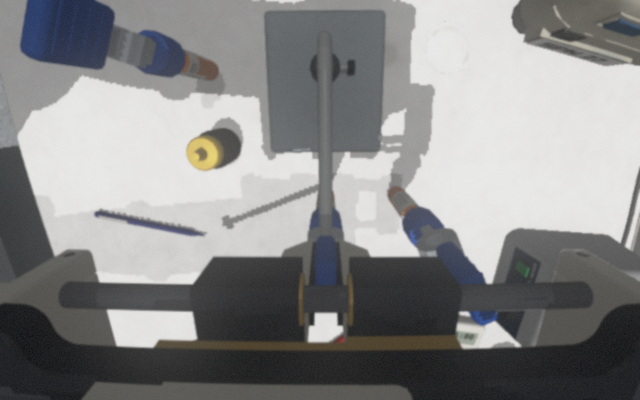

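```bash
python3 -m pendant '[[[-2,0,0,0,0,0,1],[-5,0,0,0,0,0,1],[-8,0,0,0,0,0,1],[-11,0,0,0,0,0.02,1],[-14.6,-0.2,0,0,0,0.09,1],[-17.1,-0.4,0,0,0,0.145,1],[-19.5,-0.8,0,0,0,0.2,1],[-22,-1.4,0,0,0,0.257,1],[-24.4,-2.1,0,0,0,0.312,1],[-26.8,-3,0,0,0,0.368,1],[-29.1,-4,0,0,0,0.423,1],[-31.3,-5,0,0,0,0.479,1],[-31.3,-5,0,0,0,0.479,1],[-31.3,-5,0,0,0,0.479,1]]]'
python3 - <<'E'
from h import *
s=arm.observe();print(s["position"],s["force"],s["ft_torque"],s["width"])
E
python3 path.py|awk 'NR>4&&$1>=95&&$1<=195'
```

```text
clock: 8.85
position: [0.617, 0.0361, 0.3747]
ee_rot: [-2.73, -1.554, -0.0]
force: [-0.5, 0.9, -1.2]
width: 0.111
[0.61700957 0.0361041  0.37472458] [-0.46459662  0.86004857 -1.18351303] [-0.10907472  0.05011095 -0.00856156] 0.11051390087372186
95 [ 5.  -0.3] -0.11 17 [0.6193 0.0406]
100 [ 0.  -0.1] 0.001 22 [0.617  0.0362]
105 [-5.  -0.3] 0.112 27 [0.6142 0.032 ]
110 [-9.9 -1.2] 0.223 32 [0.6109 0.0282]
115 [-14.7  -2.6] 0.334 37 [0.6073 0.0248]
120 [-19.3  -4.4] 0.445 42 [0.6033 0.0218]
125 [-23.7  -6.8] 0.556 47 [0.599  0.0192]
130 [-27.5 -10.1] 0.693 52 [0.5943 0.0176]
135 [-31.3 -13.3] 0.711 57 [0.5896 0.016 ]
140 [-35.1 -16.6] 0.711 62 [0.5848 0.0144]
145 [-38.9 -19.8] 0.711 67 [0.5801 0.0128]
150 [-42.7 -23.1] 0.711 72 [0.5753 0.0112]
155 [-46.5 -26.4] 0.711 77 [0.5706 0.0096]
160 [-50.3 -29.6] 0.711 82 [0.5659 0.008 ]
165 [-54.1 -32.9] 0.711 87 [0.5611 0.0064]
170 [-57.9 -36.1] 0.711 92 [0.5564 0.0048]
175 [-61.6 -39.4] 0.711 97 [0.5517 0.0032]
180 [-65.4 -42.7] 0.711 102 [0.5469 0.0016]
185 [-69.2 -45.9] 0.711 107 [0.5422 0.    ]
190 [-73.  -49.2] 0.711 112 [ 0.5374 -0.0016]
195 [-76.8 -52.4] 0.711 117 [ 0.5327 -0.0031]
```

Force under 1 N. Continue round the bend and a little onto the second leg.

```bash
python3 -m pendant '[[[-2.5,-0.1,0,0,0,0.056,1],[-5,-0.3,0,0,0,0.112,1],[-7.5,-0.7,0,0,0,0.168,1],[-9.9,-1.2,0,0,0,0.223,1],[-12.3,-1.8,0,0,0,0.279,1],[-14.7,-2.6,0,0,0,0.334,1],[-17,-3.5,0,0,0,0.39,1],[-19.3,-4.4,0,0,0,0.445,1],[-21.5,-5.6,0,0,0,0.5,1],[-23.7,-6.8,0,0,0,0.565,1],[-25.6,-8.4,0,0,0,0.63,1],[-27.5,-10.1,0,0,0,0.69,1],[-29.4,-11.7,0,0,0,0.711,1],[-31.3,-13.3,0,0,0,0.711,1],[-31.3,-13.3,0,0,0,0.711,1],[-31.3,-13.3,0,0,0,0.711,1]]]'
python3 - <<'E'
from h import *
s=arm.observe();print(s["position"],s["force"],s["ft_torque"],s["width"],s["joints"])
cv2.imwrite("pics/s4.png",get_image("side")[100:300,200:500,::-1].repeat(2,0).repeat(2,1));cv2.imwrite("pics/w4.png",get_image("wrist")[:,:,::-1])
E
python3 path.py|awk 'NR>4&&$1>=130&&$1<=245'
```

```text
clock: 10.85
position: [0.5896, 0.0159, 0.3748]
ee_rot: [-3.101, -0.506, -0.0]
force: [0.0, 0.7, -1.6]
width: 0.108
[0.58960894 0.01594966 0.37480601] [ 0.00606676  0.73112216 -1.62532296] [-0.0621842   0.14930556  0.04597695] 0.10827096660377898 [-0.64651849  0.47955459  0.77238035  1.74491753 -0.37580039  1.07090216
 -0.99435871]
130 [ 4.9 -0. ] -0.019 52 [0.5943 0.0176]
135 [-0.1 -0. ] -0.001 57 [0.5896 0.016 ]
140 [-5.1 -0. ] -0.001 62 [0.5848 0.0144]
145 [-10.1   0. ] -0.001 67 [0.5801 0.0128]
150 [-15.1   0. ] -0.001 72 [0.5753 0.0112]
155 [-20.1   0. ] -0.001 77 [0.5706 0.0096]
160 [-25.1   0. ] -0.001 82 [0.5659 0.008 ]
165 [-30.1   0. ] -0.001 87 [0.5611 0.0064]
170 [-35.1   0. ] -0.001 92 [0.5564 0.0048]
175 [-40.1   0. ] -0.001 97 [0.5517 0.0032]
180 [-45.1   0. ] -0.001 102 [0.5469 0.0016]
185 [-50.1   0.1] -0.001 107 [0.5422 0.    ]
190 [-55.1   0.1] -0.001 112 [ 0.5374 -0.0016]
195 [-60.1   0.1] -0.001 117 [ 0.5327 -0.0031]
200 [-65.1   0.1] -0.001 122 [ 0.528  -0.0047]
205 [-70.1   0.1] -0.001 127 [ 0.5232 -0.0063]
210 [-75.1   0.1] -0.001 132 [ 0.5185 -0.0079]
215 [-80.1   0.1] -0.001 137 [ 0.5137 -0.0095]
220 [-85.1   0.1] -0.001 142 [ 0.509  -0.0111]
225 [-90.1   0.1] -0.001 147 [ 0.5043 -0.0127]
230 [-95.1   0.1] -0.001 152 [ 0.4995 -0.0143]
235 [-1.001e+02  1.000e-01] -0.001 157 [ 0.4948 -0.0159]
240 [-1.051e+02  1.000e-01] -0.001 162 [ 0.49   -0.0175]
245 [-1.101e+02  1.000e-01] -0.001 167 [ 0.4853 -0.0191]
```

View pics/s4.png

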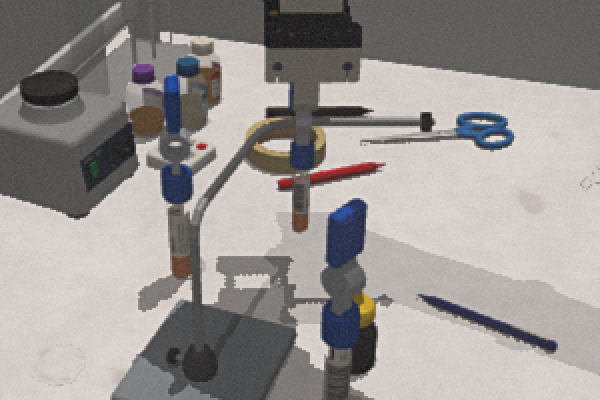

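View pics/w4.png

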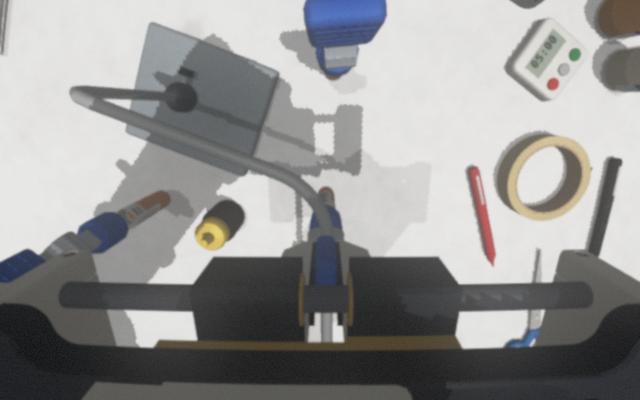

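```bash
python3 -m pendant '[[[-2,0,0,0,0,0,1],[-6,0,0,0,0,0,1],[-10,0,0,0,0,0,1],[-14,0,0,0,0,0,1],[-18,0,0,0,0,0,1],[-22,0,0,0,0,0,1],[-26,0,0,0,0,0,1],[-30,0,0,0,0,0,1],[-34,0,0,0,0,0,1],[-38,0,0,0,0,0,1],[-42,0,0,0,0,0,1],[-45,0,0,0,0,0,1],[-45,0,0,0,0,0,1],[-45,0,0,0,0,0,1]]]'
python3 - <<'E'
from h import *
s=arm.observe();M=R.from_rotvec(s["ee_rot"]).as_matrix();print(s["position"],M.T@s["force"],s["ft_torque"],s["width"])
E
python3 path.py|awk 'NR>4&&$1>=180&&$1<=245'
```

```text
clock: 12.7
position: [0.5469, 0.0017, 0.3748]
ee_rot: [-3.101, -0.505, -0.0]
force: [0.2, -0.1, -0.1]
width: 0.102
[0.54693607 0.00171598 0.37477552] [0.18894638 0.1163075  0.13042672] [-0.13470241  0.123205   -0.03043756] 0.10218247342134733
180 [-0.   0.1] -0.001 102 [0.5469 0.0016]
185 [-5.   0.1] -0.001 107 [0.5422 0.    ]
190 [-10.    0.1] -0.001 112 [ 0.5374 -0.0016]
195 [-15.    0.1] -0.001 117 [ 0.5327 -0.0031]
200 [-20.    0.1] -0.001 122 [ 0.528  -0.0047]
205 [-25.    0.1] -0.001 127 [ 0.5232 -0.0063]
210 [-30.    0.1] -0.001 132 [ 0.5185 -0.0079]
215 [-35.    0.1] -0.001 137 [ 0.5137 -0.0095]
220 [-40.    0.1] -0.001 142 [ 0.509  -0.0111]
225 [-45.    0.1] -0.001 147 [ 0.5043 -0.0127]
230 [-50.    0.1] -0.001 152 [ 0.4995 -0.0143]
235 [-55.    0.2] -0.001 157 [ 0.4948 -0.0159]
240 [-60.    0.2] -0.001 162 [ 0.49   -0.0175]
245 [-65.    0.2] -0.001 167 [ 0.4853 -0.0191]
```

```bash
python3 -m pendant '[[[-2,0,0,0,0,0,1],[-6,0,0,0,0,0,1],[-10,0,0,0,0,0,1],[-14,0,0,0,0,0,1],[-18,0,0,0,0,0,1],[-22,0,0,0,0,0,1],[-26,0,0,0,0,0,1],[-30,0,0,0,0,0,1],[-34,0,0,0,0,0,1],[-38,0.1,0,0,0,0,1],[-41,0.1,0,0,0,0,1],[-43,0.1,0,0,0,0,1],[-43,0.1,0,0,0,0,1],[-43,0.1,0,0,0,0,1]]]'
python3 - <<'E'
from h import *
s=arm.observe();M=R.from_rotvec(s["ee_rot"]).as_matrix();print(s["position"],M.T@s["force"],s["ft_torque"],s["width"])
for n in("side","top","wrist"):
    im=get_image(n)[:,:,::-1]
    if n=="side": im=cv2.resize(im[100:250,330:480],None,fx=4,fy=4,interpolation=3)
    cv2.imwrite(f"pics/{n}5.png",im)
E
```

```text
clock: 14.45
position: [0.5062, -0.012, 0.3747]
ee_rot: [3.101, 0.505, 0.0]
force: [0.3, 0.0, -0.5]
width: 0.106
[ 0.5062049  -0.01204001  0.37473268] [0.33718923 0.07655028 0.53674026] [-0.08311856  0.13312597 -0.0378985 ] 0.10630494182874287
```

View pics/side5.png

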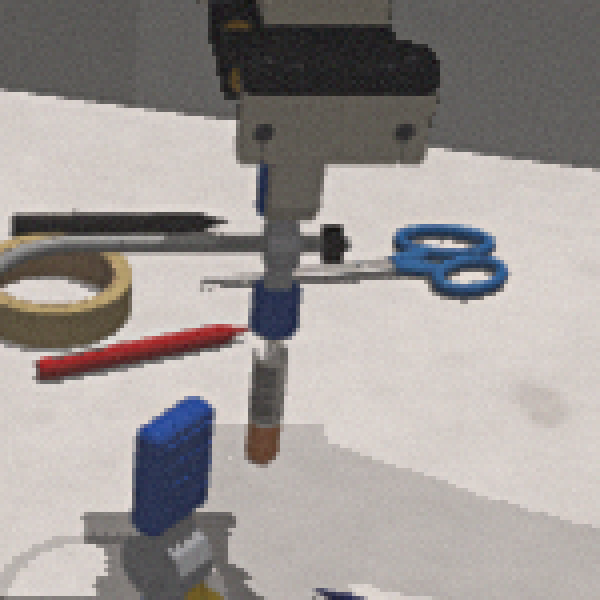

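View pics/wrist5.png

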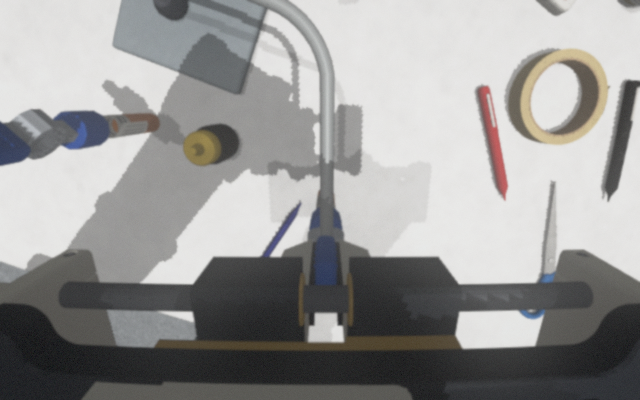

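```bash
python3 -m pendant '[[[-1,0,0,0,0,0,1],[-2,0,0,0,0,0,1],[-3,0,0,0,0,0,1],[-4,0,0,0,0,0,1],[-5,0,0,0,0,0,1],[-5.5,0,0,0,0,0,1],[-5.5,0,0,0,0,0,1]]]' 4
for i in 1; do python3 - <<'E'
from h import *
s=arm.observe();M=R.from_rotvec(s["ee_rot"]).as_matrix();print(s["position"],M.T@s["force"],s["ft_torque"],s["width"])
E
done
```

```text
clock: 15.48
position: [0.5009, -0.0138, 0.3747]
ee_rot: [-3.101, -0.505, -0.0]
force: [-0.4, -0.3, -0.9]
width: 0.111
[ 0.50086603 -0.01383544  0.37472916] [-0.43303004  0.13587909  0.89478806] [-0.03019846  0.17460006 -0.01155428] 0.11062500221522263
```

```bash
python3 -m pendant '[[[-0.5,0,0,0,0,0,1],[-1,0,0,0,0,0,1],[-1,0,0,0,0,0,1]]]'
```

```text
clock: 15.85
position: [0.4999, -0.0142, 0.3747]
ee_rot: [-3.101, -0.505, 0.0]
force: [1.2, 0.6, -0.2]
width: 0.113
```

```bash
python3 -m pendant '[[[-0.5,0,0,0,0,0,1],[-1,0,0,0,0,0,1],[-1,0,0,0,0,0,1]]]'
```

```text
clock: 16.23
position: [0.499, -0.0145, 0.3747]
ee_rot: [-3.101, -0.505, -0.0]
force: [-0.3, 0.3, -1.9]
width: 0.108
```

```bash
python3 -m pendant '[[[-0.5,0,0,0,0,0,1],[-1,0,0,0,0,0,1],[-1,0,0,0,0,0,1]]]'
```

```text
clock: 16.6
position: [0.498, -0.0148, 0.3747]
ee_rot: [-3.101, -0.505, -0.0]
force: [-0.1, -0.1, -0.9]
width: 0.112
```

```bash
python3 -m pendant '[[[-0.5,0,0,0,0,0,1],[-1,0,0,0,0,0,1],[-1,0,0,0,0,0,1]]]'
```

```text
clock: 16.98
position: [0.4971, -0.0151, 0.3747]
ee_rot: [-3.101, -0.505, -0.0]
force: [-0.3, -0.2, -0.3]
width: 0.107
```

```bash
python3 - <<'E'
from h import *
im=get_image("side")[:,:,::-1];cv2.imwrite("pics/side6.png",cv2.resize(im[110:220,360:470],None,fx=5,fy=5,interpolation=3))
f=[]
for i in range(6): s=arm.observe();f.append(s["force"]);get_image("top")
print(np.array(f).round(2),s["clock"],s["position"])
E
```

```text
[[ 0.02 -1.13 -1.04]
 [-0.89 -0.49 -1.24]
 [-0.07  0.33 -1.24]
 [ 0.25 -0.37 -0.17]
 [-0.21 -0.53 -2.05]
 [-0.83 -0.18 -1.02]] 17.275 [ 0.49711551 -0.01511018  0.37472191]
```

View pics/side6.png

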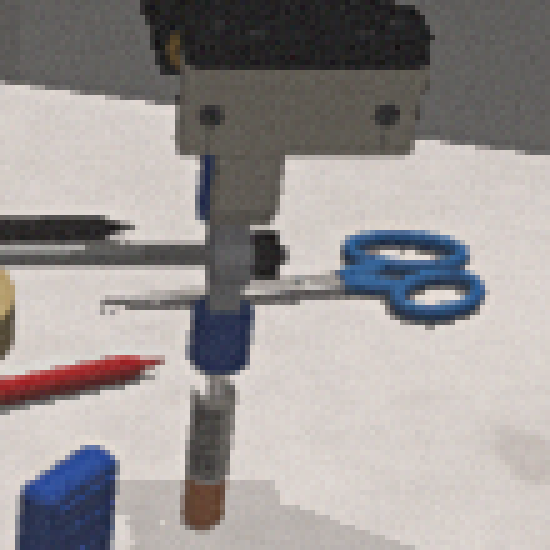

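```bash
python3 -m pendant '[[[-0.5,0,0,0,0,0,1],[-0.5,0,0,0,0,0,1],[-0.5,0,0,0,0,0,1]]]'
```

```text
clock: 17.7
position: [0.4966, -0.0153, 0.3747]
ee_rot: [-3.101, -0.505, -0.0]
force: [-0.1, -0.0, -1.1]
width: 0.11
```

```bash
python3 -m pendant '[[[-0.5,0,0,0,0,0,1],[-0.5,0,0,0,0,0,1],[-0.5,0,0,0,0,0,1]]]'
```

```text
clock: 18.08
position: [0.4962, -0.0154, 0.3747]
ee_rot: [-3.101, -0.505, 0.0]
force: [-0.4, 1.4, -0.4]
width: 0.108
```

```bash
python3 -m pendant '[[[-0.5,0,0,0,0,0,1],[-0.5,0,0,0,0,0,1],[-0.5,0,0,0,0,0,1]]]'
```

```text
clock: 18.45
position: [0.4957, -0.0156, 0.3747]
ee_rot: [-3.101, -0.505, 0.0]
force: [-1.0, -0.1, -1.6]
width: 0.108
```

```bash
python3 -m pendant '[[[-0.5,0,0,0,0,0,1],[-0.5,0,0,0,0,0,1],[-0.5,0,0,0,0,0,1]]]'
```

```text
clock: 18.82
position: [0.4953, -0.0157, 0.3748]
ee_rot: [-3.101, -0.505, -0.001]
force: [1.0, 0.7, -1.5]
width: 0.103
```

```bash
python3 -m pendant '[[[-0.5,0,0,0,0,0,1],[-0.5,0,0,0,0,0,1],[-0.5,0,0,0,0,0,1]]]'
```

```text
clock: 19.2
position: [0.4949, -0.0158, 0.3748]
ee_rot: [-3.101, -0.505, -0.001]
force: [2.2, 1.3, -0.9]
width: 0.108
```

```bash
python3 - <<'E'
from h import *
im=get_image("side")[:,:,::-1];cv2.imwrite("pics/side7.png",cv2.resize(im[110:220,360:470],None,fx=5,fy=5,interpolation=3))
f=[]
for i in range(5): s=arm.observe();M=R.from_rotvec(s["ee_rot"]).as_matrix();f.append(M.T@s["force"]);get_image("top")
print(np.mean(f,0).round(2),s["clock"],s["position"])
E
```

```text
[ 2.47 -0.71  0.34] 19.45 [ 0.49484127 -0.01587095  0.3748417 ]
```

View pics/side7.png

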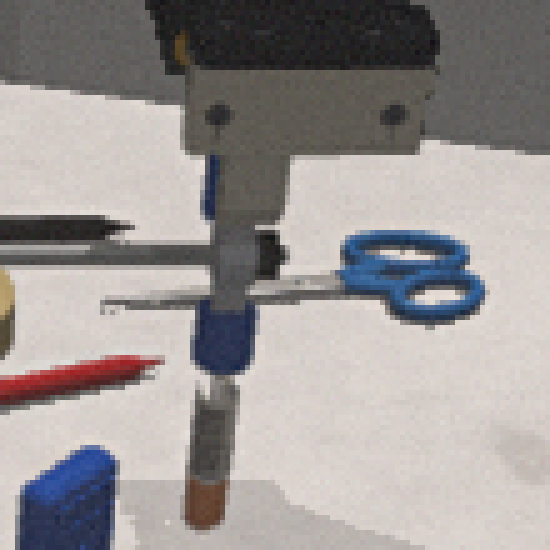

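```bash
python3 -m pendant '[[[0.3,0,0.5,0,0,0,1],[0.3,0,1,0,0,0,1],[0.3,0,1.5,0,0,0,1],[0.3,0,1.8,0,0,0,1],[0.3,0,1.8,0,0,0,1],[0.3,0,1.8,0,0,0,1]]]'
python3 - <<'E'
from h import *
f=[]
for i in range(4): s=arm.observe();M=R.from_rotvec(s["ee_rot"]).as_matrix();f.append(M.T@s["force"]);get_image("top")
print(np.mean(f,0).round(2),s["clock"],s["position"])
E
```

```text
clock: 20.25
position: [0.495, -0.0158, 0.3729]
ee_rot: [3.101, 0.505, -0.0]
force: [1.8, 1.5, -1.4]
width: 0.108
[ 2.18 -0.13  1.03] 20.4 [ 0.4949858  -0.01582002  0.37288685]
```

```bash
python3 -m pendant '[[[0,0,0.4,0,0,0,1],[0,0,0.4,0,0,0,1],[0,0,0.4,0,0,0,0.78],[0,0,0.4,0,0,0,0.76],[0,0,0.4,0,0,0,0.7],[0,0,0.4,0,0,0,0.6],[0,0,0.4,0,0,0,0.4],[0,0,0.4,0,0,0,0.2],[0,0,0.4,0,0,0,0],[0,0,0.4,0,0,0,0],[0,0,0.4,0,0,0,0]]]'
python3 - <<'E'
from h import *
im=get_image("wrist");cv2.imwrite("pics/w8.png",im[:,:,::-1])
E
```

```text
clock: 21.82
position: [0.495, -0.0158, 0.3725]
ee_rot: [-3.101, -0.505, -0.0]
force: [-0.0, 0.5, -0.4]
width: 0.502
```

View pics/w8.png

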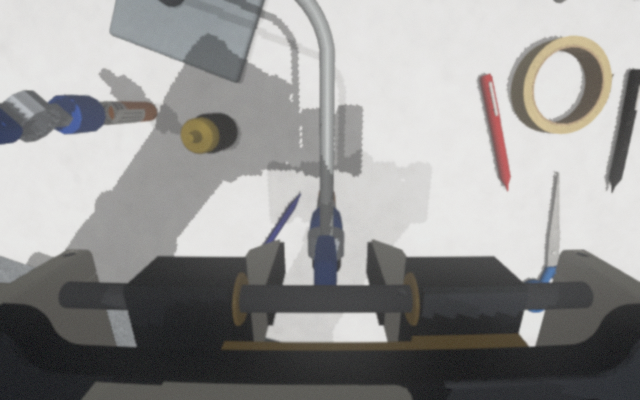

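Released, with the handle at (325,260) central between open fingers. Now straight up and check.

```bash
python3 -m pendant '[[[0,0,-5,0,0,0,0],[0,0,-15,0,0,0,0],[0,0,-35,0,0,0,0],[0,0,-60,0,0,0,0],[0,0,-90,0,0,0,0],[0,0,-120,0,0,0,0],[0,0,-140,0,0,0,0],[0,0,-150,0,0,0,0],[0,0,-150,0,0,0,0],[0,0,-150,0,0,0,0]]]'
python3 - <<'E'
from h import *
s=arm.observe();im=get_image("wrist");print(s["position"]);cv2.imwrite("pics/w9.png",im[:,:,::-1])
im=get_image("side")[:,:,::-1];cv2.imwrite("pics/side9.png",cv2.resize(im[110:220,360:470],None,fx=5,fy=5,interpolation=3))
im=get_image("top")[:,:,::-1];cv2.imwrite("pics/top9.png",im)
E
```

```text
clock: 23.12
position: [0.4948, -0.0157, 0.5218]
ee_rot: [-3.101, -0.505, 0.002]
force: [-0.9, 0.4, -0.0]
width: 0.501
[ 0.49478934 -0.01570758  0.52183102]
```

View pics/side9.png

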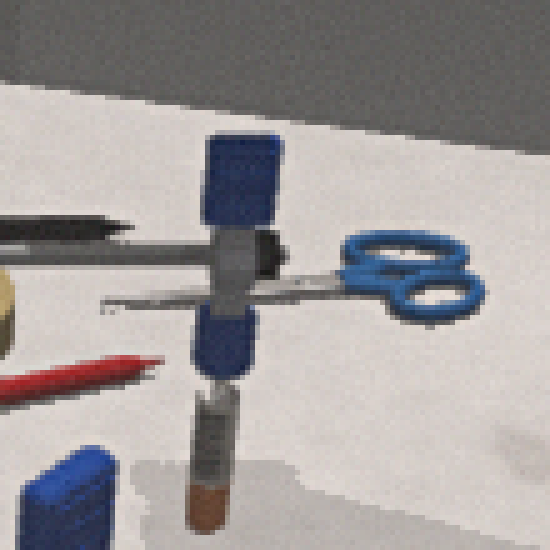

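View pics/w9.png

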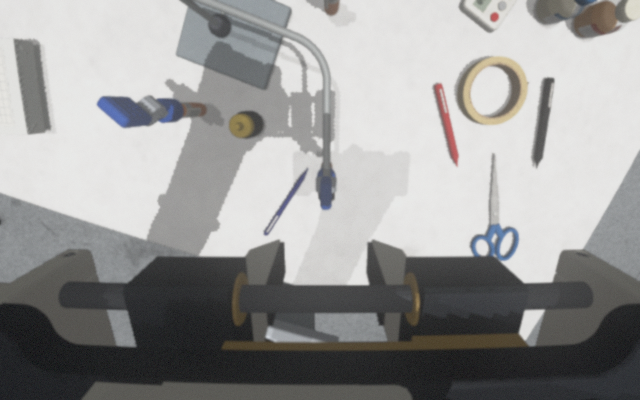

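View pics/top9.png

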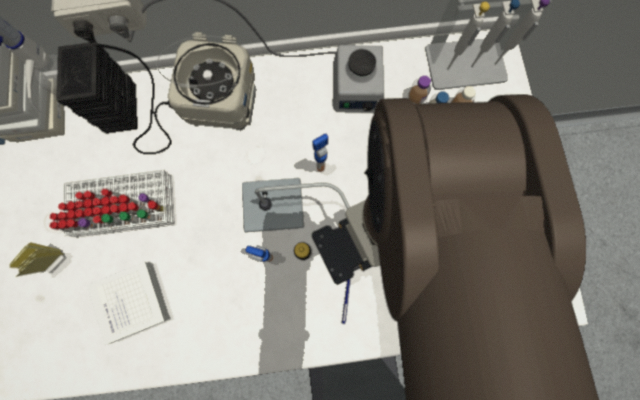

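```bash
python3 -m pendant '[[[0,0,0,0,0,0,0],[0,0,0,0,0,0,0],[0,0,0,0,0,0,0],[0,0,0,0,0,0,0],[0,0,0,0,0,0,0],[0,0,0,0,0,0,0],[0,0,0,0,0,0,0],[0,0,0,0,0,0,0]]]'
python3 - <<'E'
from h import *
im=get_image("side")[:,:,::-1]
c=cv2.resize(im[110:220,360:470],None,fx=5,fy=5,interpolation=3)
old=cv2.imread("pics/side9.png")
print("max/mean diff on carrier",cv2.absdiff(c,old)[120:540,180:300].max(),cv2.absdiff(c,old)[120:540,180:300].mean())
print(arm.sign_off())
E
```

```text
clock: 24.28
position: [0.495, -0.0158, 0.5225]
ee_rot: [-3.101, -0.505, 0.0]
force: [0.0, -0.2, 0.8]
width: 0.504
max/mean diff on carrier 35 2.900628306878307
the job is handed in; nothing more can be done
None
```

The carrier is at the stop on the second leg, hanging upright and released. I handed the job in at about 24 s, and no verdict is reported.

- **Choosing and gripping:** I chose the carrier hanging on the rod, at top-view pixel about (280,188). The two look-alikes, at (320,150) and (257,253), stand on the bench. I gripped its blue handle and lifted it 2 mm so the bore was centred on the rod.
- **Second leg:** I measured its heading in the top image. It turns about 8° (0.14 rad) beyond the nominal.
- **Sliding:** I slid it along the first leg, round the bend and along the second leg. The wrist force stayed within about 2 N in every reading between moves. I could not read the carrier-to-rod force directly.
- **At the stop:** I crept in by 1 mm and then 0.5 mm steps until a steady push of about 2.5 N showed contact. I then eased off 0.3 mm, lowered the carrier onto the rod, opened the fingers and lifted straight up 150 mm.

**Last checks:**
- The side view shows the collar against the black stop and the carrier upright.
- A second side picture 1 s later differed only slightly (mean 2.9 grey levels, maximum 35). I took that as picture noise and the carrier at rest, but did not check further.
- The bottle is at the same top-view pixel as before, about (302,250).
- The gripper is well clear of everything.
- One small disagreement: contact came at about 109 mm past my estimated bend end, where 108 mm is nominal. That is within the camera error.

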